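# Stack the relay lens and its spacer tube in a microscope camera port

### The arm

A 6-joint arm with a two-finger parallel gripper is mounted at the origin on the work surface. World frame = base frame: x ahead of the robot, y to its left, z up, the work surface at z = 0. Lengths are in m, angles in rad, forces in N, time in s.
With the tool pointing down it reaches from about 0.35 to 0.875 m from the base axis. Payload 4.2 kg.
Tool frame: the origin (TCP) lies at the centre of the arm's flange, where the gripper is bolted on; the fingertips stand 182 mm ahead of it and the grasp point (between the pads) lies 164 mm ahead of it (ctrl.tcp_to_tips is the distance from the TCP to the fingertips, in m); z points along the fingers, y is the line along which they close (so a half turn about z gives the same grasp; the last joint's range is limited). The gripper opens to 87 mm and grips with 3 to 60 N. Pads are 19 mm wide; open, the fingers measure 117 mm over their backs; the gripper's body (75 mm by 190 mm) begins 51 mm behind the grasp point.
Start: joints at [1.45, 0.385, 0.008, 0, -1.194, -0.259], TCP at [0.232, 0.58, 0.405] pointing down, gripper open.
Joint ranges: [-3.14, 3.14], [-1.21, 2.06], [-1.07, 1.41], [-3.16, 2.05], [-2.99, -0.16], [-3.1, 3.1]. Speed limits (rad/s): [2.79, 2.79, 3.14, 3.14, 3.14, 3.14].

### API

Orientations are given as a unit quaternion [w, x, y, z].
In Python, from workcell import ctrl gives the robot as it stands.
- The arm moves only by the shell command python3 -m jog 'ROWS' [FORCE]. ROWS is JSON, a list that holds one entry, the list of rows, each a list of 7 numbers: the shift along the tool's x, y, z in units of 30 mm (1.0 is 30 mm), then the turn, a rotation vector about the tool's x, y, z in units of 8 degrees (1.0 is 8 degrees), then the gripper command: -1 is shut, 1 is fully open, values between are in proportion. A call has 1 to 20 rows; each row shifts and turns the commanded pose from where the row before left it, along the tool's axes as they then stand; what a row does not reach is not made up. A row lasts 1/8 s, in which the tool goes at most 62.5 mm and 10.7 degrees, less where a joint would pass 70% of its speed; a pose out of reach is approached as far as the arm can. A call is refused whole if a number of a shift passes 1 or a number of a turn 1, either way. A call with a gripper value outside its range is refused whole. The fingers move at their own pace and stop on an object; FORCE is the grip in N (left out, the last holds). Time passes only in rows, so rows that do not move let the fingers close. It gives the time, the measured TCP pose, the force, the opening and the grip force at its end, in the units of the state.
- ctrl.get_obs(): the state, without advancing time (a new reading comes with each control period).
- ctrl.capture(name): name is "scene" or "top"; returns a dict with "image" (420x560x3 uint8, red, green, blue), "camera_matrix" (3x3 intrinsics, pixels), "k1" (the pictures are not rectified: a ray, as slopes to the right and down, at radius r is drawn at 1 + k1 r^2 times it, then the intrinsics apply), "world_to_cam" (4x4, takes a point from world to camera coordinates). Camera axes: x right, y down, z forward; pixel columns grow to the right and rows downward; lengths in m; the calibration is good to about 2 mm. A picture is of the moment at which its call begins. There is no depth.
- ctrl.close_job(): hands the job in; it is judged then, once.
Trained networks look in a picture, given as the dict that the camera call returned (one of the last four; its "shot" number tells which), for a name from the list of things; names that differ only in an ending like _2 or _b are one class to them, and where a whole thing is asked for, a point or a joint stands for the part that bears it (a point fixed in the world has none). Each returns a list of dicts, best first, with "conf" (0 to 1); they miss things now and then, are a little off and sometimes report something else, mostly with a low value. They report only what shows in the picture. A call takes as long as a camera call. They do not tell look-alikes from the thing itself.
- ctrl.regions_of(picture, name): "pixels" (420x560 bool, what is visible of it) and "rect" ([centre column, centre row, width, height] in pixels, round what is visible of it).
The state is a dict: "time_s": time; "joint_pos": joint angles; "qd": joint speeds; "effort": joint torques, N m; "tcp_pos": TCP position; "tool_rot": TCP orientation; "ft_force": force on the tool from outside, world axes, zero at the start; "moment": the same for the moment, N m; "width": finger opening in m; "grip_force": force on a finger pad.
Only numpy, scipy, OpenCV 4.12 (cv2) and the standard library are available. Lean on these libraries where they do the work, as an engineer would, in place of code of your own. Each camera call takes 0.05 s, during which the arm holds its last target. There are 200 camera calls.

### The job

Assemble the camera port of the microscope: set the flanged relay lens down gently, flange first, on the floor of the white port cup and let go of it, then slip the tall spacer tube over the lens barrel until it rests on the flange. Leave both standing upright and fully home in the cup, and leave the short thick spacer where it is.

Things in the scene. Friction and masses are not known exactly. Their poses are not given: they have to be found in the camera images.
- port_seat (a point): Centre of the bore's floor in the camera port: a fixed white round cup on a flat round aluminium foot 124 mm across, 12 mm thick. This point is 18 mm above the bench; z is up, along the bore. The bore is 70 mm wide for 20 mm above its floor, then flares to 92 mm at the rim, 30 mm above the floor (100 mm across outside).
- lens_center (a point): Relay lens, loose, black, upright like an upturned T, 80 mm high, 130 g: a round flange 56 mm wide, 12 mm thick, below a slim barrel 26 mm wide (last 4 mm taper to 20) with a thin bright band. This point: on its axis, 40 mm above its underside; z up the barrel. Grip the barrel's top 25 mm, to keep the fingers above the cup's rim; when home, its top is 50 mm above the rim.
- sleeve_center (a point): Tall spacer tube, loose, standing on end: plain aluminium, 56 mm outside, 42 mm hole right through, 64 mm high, 150 g. This point: on its axis half-way up, 32 mm above its underside; z is its axis. It rests on the lens flange, 12 mm above the bore's floor, its top then 46 mm above the cup's rim. Grip it across the outside near its top.
- short_center (a point): Short thick spacer, loose, not to be used: an aluminium ring of the same 56 mm outside diameter but only 28 mm high, with a small 18 mm hole. This point is on its axis half-way up, 14 mm above its underside; z is its axis.
Mind the look-alikes: they are no part of the job. What is shaped like the part that bears lens_center but green is not meant.

How it is judged:
On the way, in this order (a step that is already met when the one before it is completed fails the run):
1. the lens stands on the bore's floor, upright and let go (horizontal distance between lens_center and port_seat below 0.012 m and z of lens_center in the frame of port_seat between 0.034 and 0.046 m and angle between lens_center's own z axis and vertical below 0.14 rad and contact force between the fingers and lens below 0.1 N and linear speed of lens below 0.02 m/s), for 0.2 s.
2. the tall spacer tube is over the barrel, on the flange, upright and let go (horizontal distance between each of lens_center, sleeve_center and port_seat below 0.012 m and z of lens_center in the frame of port_seat between 0.034 and 0.046 m and angle between each of lens_center, sleeve_center's own z axis and vertical below 0.14 rad and z of sleeve_center in the frame of port_seat between 0.037 and 0.051 m and contact force between the fingers and sleeve below 0.1 N and linear speed of sleeve below 0.02 m/s), for 0.2 s.
At the end, for the whole second after the job is handed in: In the port cup, both within 12 mm of the bore's axis and 8 degrees of upright, released and at rest (under 20 mm/s): the lens with its centre 34 to 46 mm above the bore's floor (40 is home), and the tall spacer tube around its barrel, centre 37 to 51 mm above the floor (44 is home) (all of step 2 and linear speed of lens below 0.02 m/s and contact force between the fingers and lens below 0.1 N); the robot touches nothing.
It fails at once if the lens is dropped or thrust into the cup: faster than 0.6 m/s in the last 30 mm above its seat (horizontal distance between lens_center and port_seat below 0.03 m and z of lens_center in the frame of port_seat below 0.07 m and linear speed of lens above 0.6 m/s).
It fails at once if the short thick spacer is moved by more than 30 mm (distance of short_center from where it was at the start of the episode above 0.03 m).
It also fails if it takes over 58 s, if anything falls off the work surface, if the arm or the gripper's body presses on something with over 40 N, if the wrist force passes 120 N, or if a joint passes its speed limit or range.

## Working session

There is one attempt and no reset: what is moved stays moved. The work goes in short steps, Python scripts to look and compute and a shell command to move; the robot and the scene stay as the last step left them, time stands still between calls to the robot, and variables do not carry over. Pictures are saved under pics/ and viewed, at most 13 in all, crops included, and the job is handed in when it is done.

```bash
mkdir -p pics; ls; python3 - <<'E'
from workcell import ctrl
import cv2,numpy as np
for n in("scene","top"):
    p=ctrl.capture(n); cv2.imwrite(f"pics/{n}0.png",p["image"][:,:,::-1])
    print(n,p["camera_matrix"].tolist(),p["k1"],np.round(p["world_to_cam"],4).tolist())
    for k in("port_seat","lens_center","sleeve_center","short_center"):
        try: print(k,[(round(d["conf"],2),np.round(d["rect"]).tolist()) for d in ctrl.regions_of(p,k)])
        except Exception as e: print(k,e)
o=ctrl.get_obs();print(o)
E
```

```text
pics
scene [[546.74460686966, 0.0, 283.4306046540617], [0.0, 546.74460686966, 217.70818692838648], [0.0, 0.0, 1.0]] 0.050865091295653954 [[0.7227, 0.6909, 0.0205, -0.3787], [0.5116, -0.5148, -0.6879, -0.2331], [-0.4647, 0.5076, -0.7255, 1.5836], [0.0, 0.0, 0.0, 1.0]]
port_seat [(0.96, [266.0, 244.0, 50.0, 48.0]), (0.19, [178.0, 269.0, 29.0, 28.0])]
lens_center [(0.97, [321.0, 146.0, 23.0, 32.0]), (0.69, [341.0, 164.0, 24.0, 33.0]), (0.67, [376.0, 176.0, 22.0, 37.0])]
sleeve_center [(0.77, [205.0, 311.0, 28.0, 39.0])]
short_center [(0.57, [176.0, 268.0, 27.0, 27.0])]
top [[378.94068237819766, 0.0, 279.12343829511934], [0.0, 378.94068237819766, 213.10070363627705], [0.0, 0.0, 1.0]] -0.10241521403000833 [[-0.0256, -0.9997, 0.0016, 0.0026], [-0.9971, 0.0254, -0.072, 0.5122], [0.072, -0.0034, -0.9974, 0.8092], [0.0, 0.0, 0.0, 1.0]]
port_seat [(0.85, [305.0, 205.0, 57.0, 53.0])]
lens_center [(0.9, [152.0, 271.0, 35.0, 28.0]), (0.8, [143.0, 188.0, 31.0, 24.0]), (0.69, [157.0, 228.0, 29.0, 28.0])]
sleeve_center [(0.72, [409.0, 179.0, 33.0, 31.0])]
short_center [(0.78, [394.0, 246.0, 24.0, 30.0])]
{'time_s': 0.5, 'joint_pos': array([ 1.44960012e+00,  3.84736658e-01,  7.86037571e-03, -7.23388892e-05,
       -1.19400792e+00, -2.58623966e-01]), 'qd': array([ 0.00029185,  0.00064483,  0.00093016,  0.00167758, -0.00079948,
        0.00094138]), 'effort': array([ 1.71117563e-04, -3.90073299e+01,  1.87447733e+01,  4.22076702e+00,
        1.50280364e-02, -4.22211224e-05]), 'tcp_pos': array([0.23166688, 0.58044713, 0.40470164]), 'tool_rot': array([ 4.61449817e-05,  9.82018698e-01, -1.88783668e-01, -3.05353661e-05]), 'ft_force': array([0.7609336 , 0.32687162, 0.26668356]), 'moment': array([ 0.02349849, -0.00214623,  0.01665076]), 'grip_force': 0.0, 'width': 0.0867051875433006}
```

View pics/scene0.png

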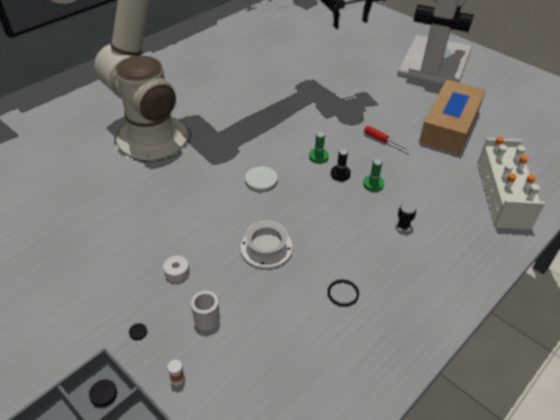

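View pics/top0.png

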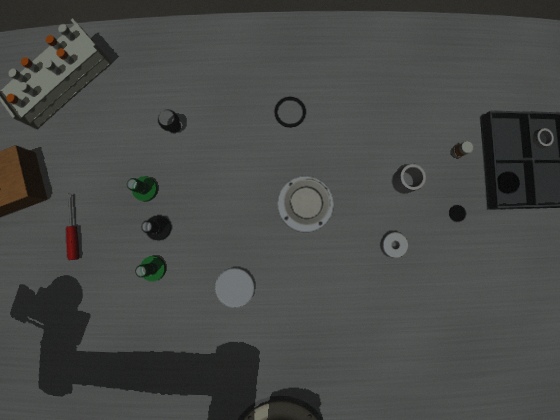

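The black lens stands between two green ones: scene (341,164), top (157,228). The cup is at top (305,205), the tall tube at (410,178) and the short ring at (395,245). Next I'll localise each by fitting its outline in both views.

```bash
cat > h.py <<'E'
from workcell import ctrl
import cv2,numpy as np
from scipy.optimize import least_squares
def proj(p,P):
    c=np.c_[P,np.ones(len(P))]@np.array(p["world_to_cam"]).T
    s=c[:,:2]/c[:,2:3]; s=s*(1+p["k1"]*(s**2).sum(1,keepdims=True))
    K=p["camera_matrix"]; return s*K[0][0]+[K[0][2],K[1][2]]
# (radius,z) rings from the underside
M={"port_seat":[(.062,0),(.062,.012),(.05,.048)],"lens_center":[(.028,0),(.028,.012),(.013,.076),(.010,.08)],
   "sleeve_center":[(.028,0),(.028,.064)],"short_center":[(.028,0),(.028,.028)]}
a=np.linspace(0,2*np.pi,60)
def model(n,x,y,z0=0):
    return np.vstack([np.c_[x+r*np.cos(a),y+r*np.sin(a),0*a+z+z0] for r,z in M[n]])
def rect(uv):
    lo,hi=uv.min(0),uv.max(0); return np.r_[(lo+hi)/2,hi-lo]
def fit(n,obs,x0=(.5,0),z0=0):   # obs: list of (pic,rect)
    f=lambda q:np.concatenate([(rect(proj(p,model(n,q[0],q[1],z0)))-r)[:2] for p,r in obs])
    s=least_squares(f,x0,diff_step=1e-4); return s.x,s.fun
E
python3 - <<'E'
from h import *
S=ctrl.capture("scene");T=ctrl.capture("top")
near={"port_seat":[((266,244),(305,205))],"sleeve_center":[((205,311),(409,179))],"short_center":[((176,268),(394,246))],
"lens_center":[((341,164),(157,228)),((321,146),(152,270)),((376,176),(143,188))]}
for n,l in near.items():
    ds,dt=ctrl.regions_of(S,n),ctrl.regions_of(T,n)
    for cs,ct in l:
        pick=lambda D,c:min((d["rect"] for d in D),key=lambda r:np.hypot(r[0]-c[0],r[1]-c[1]),default=None)
        obs=[(p,np.array(r)) for p,r in((S,pick(ds,cs)),(T,pick(dt,ct))) if r is not None]
        x,f=fit(n,obs);print(n,cs,np.round(x,4),np.round(f,1))
        for o in obs: print("   1view",np.round(fit(n,[o])[0],4),np.round(o[1],1),np.round(rect(proj(o[0],model(n,*x))),1))
E
```

```text
port_seat (266, 244) [ 0.5313 -0.0683] [-1.1  0.1 -0.8 -0.7]
   1view [ 0.533  -0.0662] [266.9 244.4  48.7  43.9] [265.8 244.5  52.5  49.7]
   1view [ 0.5297 -0.0701] [305.9 204.9  55.8  52.6] [305.1 204.2  56.1  56. ]
sleeve_center (205, 311) [ 0.5804 -0.2956] [-0.3  1.  -0.9  0.5]
   1view [ 0.579  -0.2935] [205.2 309.9  30.2  37.8] [204.9 310.9  29.7  40.1]
   1view [ 0.5814 -0.2977] [409.8 177.3  31.9  30.6] [408.9 177.8  34.7  30. ]
short_center (176, 268) [ 0.4399 -0.2582] [-1.2 -1.4 -0.2 -1.4]
   1view [ 0.4448 -0.2588] [178.7 270.2  26.   26.1] [177.5 268.8  26.6  27.3]
   1view [ 0.4368 -0.2585] [392.6 244.5  27.6  27.6] [392.4 243.1  28.6  25.8]
lens_center (341, 164) [0.4858 0.2615] [-0.   2.3 -0.9  0.9]
   1view [0.4798 0.2689] [339.9 162.5  24.9  29.8] [339.9 164.8  21.1  32.3]
   1view [0.4877 0.2595] [156.7 227.4  30.5  29.1] [155.8 228.3  30.   25.2]
lens_center (321, 146) [0.4208 0.2758] [-14.7 -11.2  -3.7 -13. ]
   1view [0.4798 0.2689] [339.9 162.5  24.9  29.8] [325.2 151.3  20.4  31.8]
   1view [0.3917 0.268 ] [153.2 270.8  32.3  27.2] [149.5 257.8  30.6  25.4]
lens_center (376, 176) [0.575  0.2953] [-1.3 -0.5 -0.5 -1.1]
   1view [0.5787 0.2963] [375.1 175.2  23.5  34.7] [373.8 174.7  21.7  32.6]
   1view [0.5725 0.2941] [141.1 190.2  26.9  25.5] [140.6 189.1  30.8  25.3]
```

```bash
cat >> h.py <<'E'
from scipy.spatial.transform import Rotation as R
def to(x,y,gz):  # units of 30 mm in tool axes to bring the grasp point to x,y,gz
    o=ctrl.get_obs(); r=R.from_quat(np.roll(o["tool_rot"],-1))
    g=o["tcp_pos"]+r.apply([0,0,.164]); d=r.inv().apply(np.array([x,y,gz])-g)/.03
    print("t",round(o["time_s"],2),"grasp",np.round(g,4),"tool x,y",np.round(r.as_matrix()[:,:2].T,3).tolist(),"zdir",np.round(r.as_matrix()[:,2],3),"w",round(o["width"],4),"gf",round(o["grip_force"],1),"ft",np.round(o["ft_force"],1),"UNITS",np.round(d,2)); return d
E
python3 -m jog '[[[0,0,0,0,0,-1,1],[0,0,0,0,0,-1,1],[0,0,0,0,0,-1,1],[0,0,0,0,0,0,1]]]' 20
python3 -c "
from h import *
to(.487,.261,.16)"
```

```text
time_s: 1.5
tcp_pos: [0.2317, 0.5805, 0.4047]
tool_rot: [0.0, 1.0, 0.019, 0.0]
ft_force: [0.7, 0.2, 0.8]
width: 0.0871
grip_force: 0.0
t 1.5 grasp [0.2317 0.5804 0.2407] tool x,y [[0.999, 0.037, 0.0], [0.037, -0.999, 0.0]] zdir [ 0. -0. -1.] w 0.0871 gf 0.0 ft [0.7 0.2 0.8] UNITS [ 8.11 10.96  2.69]
```

```bash

python3 -m jog '[[[0.4,0.6,0,0,0,0,1],[0.7,0.9,0,0,0,0,1],[0.7,0.95,0.2,0,0,0,1],[0.7,0.95,0.2,0,0,0,1],[0.7,0.95,0.3,0,0,0,1],[0.7,0.95,0.3,0,0,0,1],[0.7,0.95,0.3,0,0,0,1],[0.7,0.95,0.3,0,0,0,1],[0.7,0.95,0.3,0,0,0,1],[0.7,0.95,0.3,0,0,0,1],[0.7,0.95,0.3,0,0,0,1],[0.5,0.6,0.2,0,0,0,1],[0.2,0.3,0,0,0,0,1],[0,0,0,0,0,0,1],[0,0,0,0,0,0,1]]]'
python3 - <<'E'
from h import *
to(.487,.261,.16)
S=ctrl.capture("scene");T=ctrl.capture("top")
for n,p in(("s",S),("t",T)):
    print([(round(d["conf"],2),np.round(d["rect"]).tolist()) for d in ctrl.regions_of(p,"lens_center")])
a1=S["image"][60:240,240:460];a2=T["image"][140:320,60:280]
cv2.imwrite("pics/c1.png",cv2.resize(np.hstack([a1,a2])[:,:,::-1],None,fx=1.8,fy=1.8))
E
```

```text
time_s: 3.38
tcp_pos: [0.487, 0.2621, 0.3242]
tool_rot: [-0.0, 1.0, 0.02, 0.0]
ft_force: [0.8, 0.4, 0.9]
width: 0.0869
grip_force: 0.0
t 3.38 grasp [0.4871 0.2622 0.1602] tool x,y [[0.999, 0.039, 0.001], [0.039, -0.999, -0.001]] zdir [ 0.001  0.001 -1.   ] w 0.0869 gf 0.0 ft [0.8 0.4 0.9] UNITS [-0.    0.04  0.01]
[(0.75, [320.0, 147.0, 24.0, 31.0]), (0.72, [375.0, 176.0, 21.0, 35.0]), (0.57, [340.0, 164.0, 24.0, 33.0])]
[(0.62, [142.0, 189.0, 30.0, 23.0]), (0.56, [154.0, 269.0, 30.0, 26.0])]
```

View pics/c1.png

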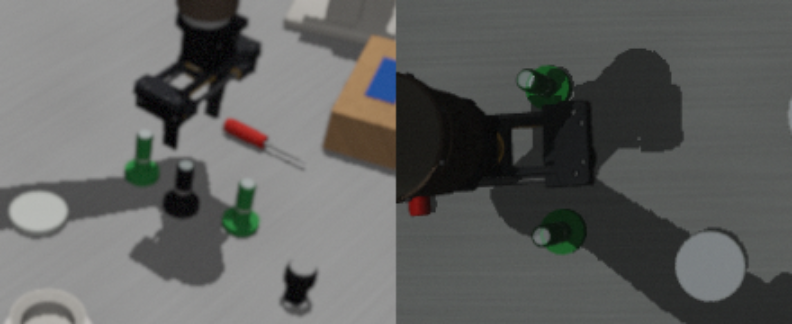

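The gripper is above the black lens, with one finger on each side of it and clear of the green ones. Now I'll go down and grip.

```bash

python3 -m jog '[[[0,0.04,0.4,0,0,0,1],[0,0,0.6,0,0,0,1],[0,0,0.6,0,0,0,1],[0,0,0.6,0,0,0,1],[0,0,0.6,0,0,0,1],[0,0,0.4,0,0,0,1],[0,0,0,0,0,0,1],[0,0,0,0,0,0,1]]]' 20
python3 - <<'E'
from h import *
to(.487,.261,.064)
S=ctrl.capture("scene")
cv2.imwrite("pics/c2.png",cv2.resize(S["image"][90:220,270:430,::-1],None,fx=4,fy=4,interpolation=cv2.INTER_CUBIC))
E
```

```text
time_s: 4.58
tcp_pos: [0.4876, 0.2607, 0.2282]
tool_rot: [-0.0, 1.0, 0.02, 0.0]
ft_force: [0.5, -0.4, 1.0]
width: 0.0869
grip_force: 0.0
t 4.58 grasp [0.4877 0.2608 0.0642] tool x,y [[0.999, 0.039, 0.001], [0.039, -0.999, -0.0]] zdir [ 0.001  0.    -1.   ] w 0.0869 gf 0.0 ft [ 0.5 -0.4  1. ] UNITS [-0.02 -0.01  0.01]
```

View pics/c2.png

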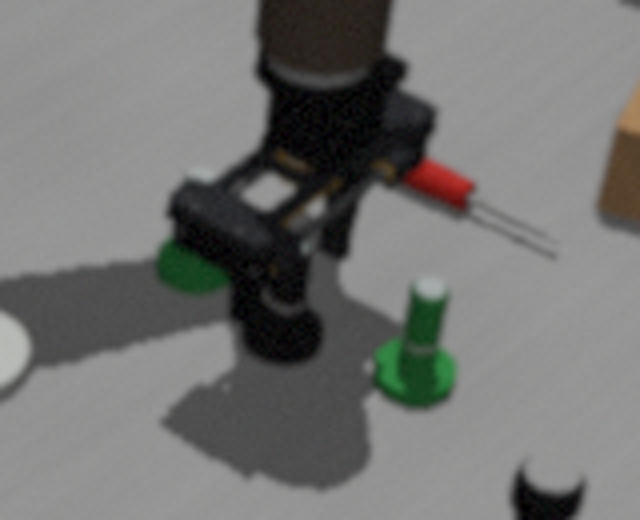

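The barrel is between the fingers and the flange is below them. I'll close, lift a little and check.

```bash

python3 -m jog '[[[0,0,0,0,0,0,-1],[0,0,0,0,0,0,-1],[0,0,0,0,0,0,-1],[0,0,0,0,0,0,-1],[0,0,0,0,0,0,-1],[0,0,0,0,0,0,-1],[0,0,-0.2,0,0,0,-1],[0,0,-0.4,0,0,0,-1],[0,0,-0.7,0,0,0,-1],[0,0,-0.7,0,0,0,-1],[0,0,-0.7,0,0,0,-1],[0,0,-0.4,0,0,0,-1],[0,0,0,0,0,0,-1]]]' 20
python3 - <<'E'
from h import *
to(.531,-.068,.15)
S=ctrl.capture("scene");T=ctrl.capture("top")
print([(round(d["conf"],2),np.round(d["rect"]).tolist()) for d in ctrl.regions_of(S,"lens_center")])
cv2.imwrite("pics/c3.png",np.hstack([cv2.resize(S["image"][60:210,270:400,::-1],None,fx=3,fy=3,interpolation=cv2.INTER_CUBIC),cv2.resize(T["image"][160:310,70:200,::-1],None,fx=3,fy=3)]))
E
```

```text
time_s: 6.25
tcp_pos: [0.4874, 0.2605, 0.3219]
tool_rot: [-0.001, 1.0, 0.02, 0.001]
ft_force: [0.6, -0.2, -1.4]
width: 0.0255
grip_force: 20.0
t 6.25 grasp [0.4877 0.2608 0.1579] tool x,y [[0.999, 0.039, 0.002], [0.039, -0.999, -0.002]] zdir [ 0.002  0.002 -1.   ] w 0.0255 gf 20.0 ft [ 0.6 -0.2 -1.4] UNITS [ 1.01 11.01  0.25]
[(0.9, [374.0, 178.0, 21.0, 36.0]), (0.71, [345.0, 138.0, 24.0, 33.0]), (0.59, [320.0, 146.0, 24.0, 30.0])]
```

View pics/c3.png

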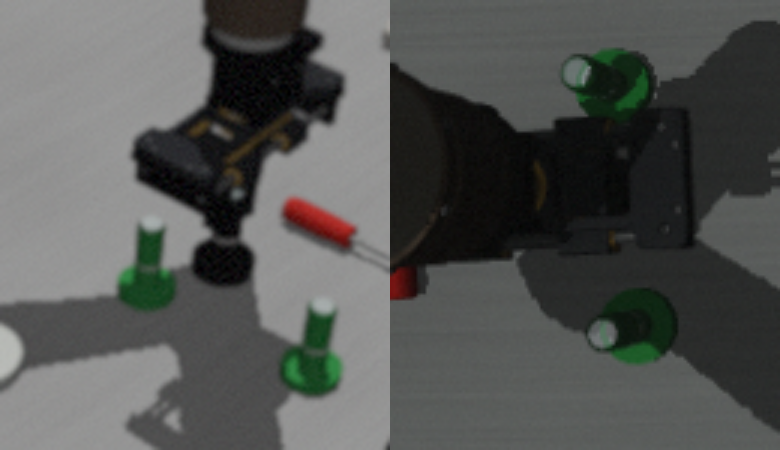

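The lens is held upright (opening 25.5 mm). I'll carry it over the cup.

```bash

python3 -m jog '[[[0,0.4,0,0,0,0,-1],[0.1,0.7,0,0,0,0,-1],[0.1,0.9,0,0,0,0,-1],[0.1,0.9,0,0,0,0,-1],[0.1,0.9,0,0,0,0,-1],[0.1,0.9,0,0,0,0,-1],[0.1,0.9,0,0,0,0,-1],[0.1,0.9,0,0,0,0,-1],[0.1,0.9,0,0,0,0,-1],[0.1,0.9,0,0,0,0,-1],[0.1,0.9,0,0,0,0,-1],[0,0.9,0,0,0,0,-1],[0,0.6,0,0,0,0,-1],[0,0.2,0.2,0,0,0,-1],[0,0,0.05,0,0,0,-1],[0,0,0,0,0,0,-1],[0,0,0,0,0,0,-1]]]'
python3 - <<'E'
from h import *
to(.531,-.068,.15)
g=ctrl.get_obs()["tcp_pos"]-[0,0,.164]
S=ctrl.capture("scene");T=ctrl.capture("top")
for n,p in(("s",S),("t",T)):
    for k in("lens_center","port_seat"):print(n,k,[(round(d["conf"],2),np.round(d["rect"],1).tolist()) for d in ctrl.regions_of(p,k)])
    print("lens model",np.round(rect(proj(p,model("lens_center",g[0],g[1],g[2]-.064))),1),"port",np.round(rect(proj(p,model("port_seat",.531,-.068))),1))
V=[]
for p,(c,r) in((S,(266,225)),(T,(305,205))):
    im=p["image"].copy()
    im=cv2.resize(im[r-60:r+60,c-48:c+48],None,fx=4,fy=4,interpolation=cv2.INTER_CUBIC)
    V.append(im)
cv2.imwrite("pics/c4.png",np.hstack(V)[:,:,::-1])
E
```

```text
time_s: 8.52
tcp_pos: [0.5302, -0.0644, 0.3133]
tool_rot: [0.0, 1.0, 0.02, 0.0]
ft_force: [0.3, -0.3, -0.9]
width: 0.0252
grip_force: 20.0
t 8.53 grasp [ 0.5303 -0.0644  0.1493] tool x,y [[0.999, 0.04, 0.0], [0.04, -0.999, 0.0]] zdir [ 0.  0. -1.] w 0.0252 gf 20.0 ft [ 0.3 -0.3 -0.9] UNITS [ 0.02  0.12 -0.02]
s lens_center [(0.74, [375.1, 173.3, 18.9, 35.7]), (0.73, [268.1, 216.9, 28.0, 32.4]), (0.58, [321.1, 145.9, 21.2, 27.8])]
s port_seat [(0.81, [266.1, 245.1, 49.5, 44.2])]
lens model [266.6 213.7  24.8  37.5] port [265.8 244.4  52.5  49.7]
t lens_center []
t port_seat [(0.85, [305.1, 224.3, 48.7, 15.8])]
lens model [306.1 200.7  28.4  28.5] port [304.9 204.3  56.1  56. ]
```

View pics/c4.png

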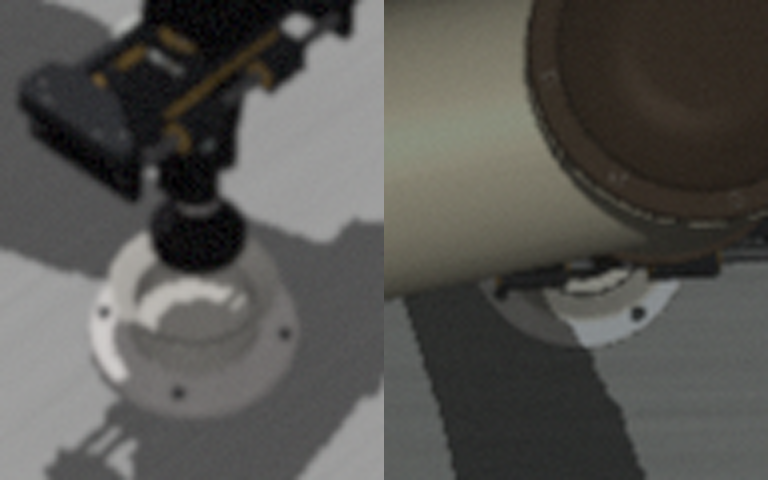

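The flange lands where the model predicts, within about 2 mm. I'll go down slowly.

```bash

python3 -m jog '[[[0.02,0.12,0,0,0,0,-1],[0,0,0.2,0,0,0,-1],[0,0,0.3,0,0,0,-1],[0,0,0.3,0,0,0,-1],[0,0,0.3,0,0,0,-1],[0,0,0.2,0,0,0,-1],[0,0,0.2,0,0,0,-1],[0,0,0.2,0,0,0,-1],[0,0,0.2,0,0,0,-1],[0,0,0.15,0,0,0,-1],[0,0,0.1,0,0,0,-1],[0,0,0,0,0,0,-1],[0,0,0,0,0,0,-1]]]'
python3 -c "
from h import *
to(.531,-.068,.082)"
```

```text
time_s: 10.45
tcp_pos: [0.5309, -0.0685, 0.2506]
tool_rot: [0.0, 1.0, 0.02, 0.0]
ft_force: [-3.8, 1.4, 10.4]
width: 0.0252
grip_force: 20.0
t 10.45 grasp [ 0.5311 -0.0685  0.0866] tool x,y [[0.999, 0.04, 0.001], [0.04, -0.999, 0.0]] zdir [ 0.001 -0.    -1.   ] w 0.0252 gf 20.0 ft [-3.8  1.4 10.4] UNITS [-0.   -0.02  0.15]
```

```bash

python3 -m jog '[[[-0.05,0,-0.1,0,0,0,-1],[0,0,0,0,0,0,-1],[0,0,0,0,0,0,-1]]]'
python3 - <<'E'
from h import *
to(.531,-.068,.082)
g=ctrl.get_obs()["tcp_pos"]-[0,0,.164]
S=ctrl.capture("scene")
im=S["image"].copy()
f=8
im=cv2.resize(im[195:270,225:310],None,fx=f,fy=f,interpolation=cv2.INTER_CUBIC)
im=cv2.convertScaleAbs(im,alpha=1.5)
uv=((proj(S,model("lens_center",g[0],g[1],g[2]-.064))-[225,195]+.5)*f).astype(int)
for u in uv: cv2.circle(im,tuple(int(v) for v in u),1,(255,0,0),-1)
for r,z in((.035,.038),(.046,.048),(.05,.048),(.062,.012)):
    P=np.c_[.531+r*np.cos(a),-.068+r*np.sin(a),0*a+z]
    for u in ((proj(S,P)-[225,195]+.5)*f).astype(int): cv2.circle(im,tuple(int(v) for v in u),1,(0,255,0),-1)
cv2.imwrite("pics/c5.png",im[:,:,::-1])
E
```

```text
time_s: 10.82
tcp_pos: [0.5293, -0.0688, 0.2515]
tool_rot: [0.0, 1.0, 0.019, -0.0]
ft_force: [0.4, -0.1, -0.5]
width: 0.0249
grip_force: 20.0
t 10.82 grasp [ 0.5293 -0.0688  0.0875] tool x,y [[0.999, 0.039, -0.0], [0.039, -0.999, 0.0]] zdir [-0. -0. -1.] w 0.0249 gf 20.0 ft [ 0.4 -0.1 -0.5] UNITS [ 0.06 -0.02  0.18]
```

View pics/c5.png

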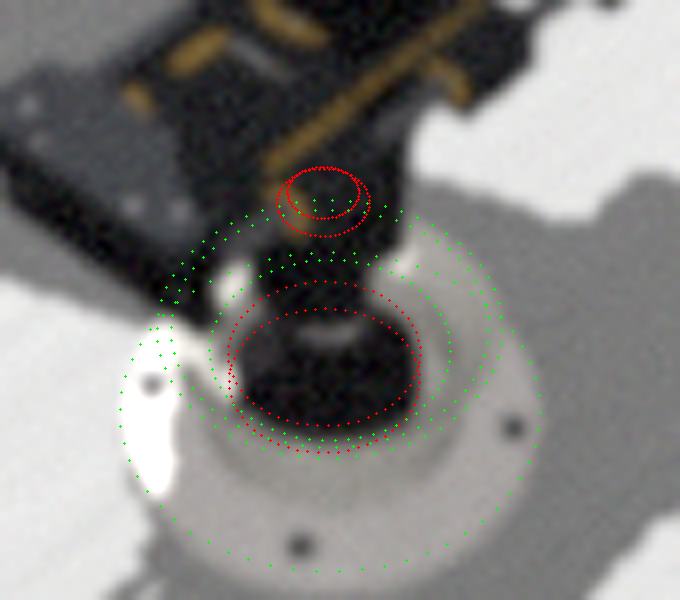

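```bash

python3 - <<'E'
from h import *
S=ctrl.capture("scene");T=ctrl.capture("top")
V=[]
for p,fn,(c,r) in((S,"scene0",(266,244)),(T,"top0",(305,205))):
    im=cv2.imread(f"pics/{fn}.png");f=6;o=np.array([c-33,r-33])
    im=cv2.resize(im[r-33:r+33,c-33:c+33],None,fx=f,fy=f,interpolation=cv2.INTER_CUBIC);im=cv2.convertScaleAbs(im,alpha=1.5)
    for rr,z,col in((.035,.038,(0,0,255)),(.046,.048,(0,255,0)),(.05,.048,(0,255,0)),(.062,.012,(255,255,0))):
        P=np.c_[.531+rr*np.cos(a),-.068+rr*np.sin(a),0*a+z]
        for u in ((proj(p,P)-o+.5)*f).astype(int): cv2.circle(im,tuple(int(v) for v in u),1,col,-1)
    V.append(im)
cv2.imwrite("pics/c6.png",np.hstack(V))
E
```

```text
(no output)
```

View pics/c6.png

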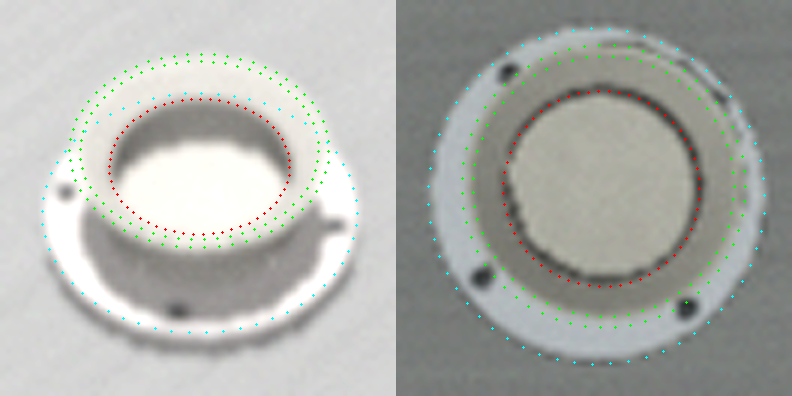

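The cup model agrees with the picture to about 1 px, so the lens is inside the bore. The contact was probably the floor, with the lens having slipped a few mm in the grip. I'll touch down again gently.

```bash

for i in 1 2; do python3 -m jog '[[[0,0,0.03,0,0,0,-1],[0,0,0,0,0,0,-1]]]' | egrep "tcp_pos|ft_f"; done
```

```text
tcp_pos: [0.5294, -0.0687, 0.2507]
ft_force: [0.2, -0.2, -1.0]
tcp_pos: [0.5294, -0.0686, 0.2506]
ft_force: [-3.0, 0.9, 5.1]
```

Contact comes at the same height after a 1.5 mm sideways shift, so it is the flat floor. I'll release and back off.

```bash

python3 -m jog '[[[0,0,0,0,0,0,-0.3],[0,0,0,0,0,0,-0.2],[0,0,0,0,0,0,0],[0,0,0,0,0,0,0.5],[0,0,0,0,0,0,1],[0,0,0,0,0,0,1],[0,0,-0.3,0,0,0,1],[0,0,-0.6,0,0,0,1],[0,0,-0.9,0,0,0,1],[0,0,-0.9,0,0,0,1],[0,0,-0.9,0,0,0,1],[0,0.5,-0.5,0,0,0,1],[0,0.9,0,0,0,0,1],[0,1,0,0,0,0,1],[0,1,0,0,0,0,1],[0.1,1,0,0,0,0,1],[0.2,0.9,0,0,0,0,1],[0.2,0.6,0,0,0,0,1],[0.1,0.3,0,0,0,0,1],[0,0,0,0,0,0,1]]]'
python3 - <<'E'
from h import *
to(.580,-.296,.15)
S=ctrl.capture("scene");T=ctrl.capture("top");V=[]
for p,(c,r) in((S,(266,232)),(T,(300,200))):
    print([(round(d["conf"],2),np.round(d["rect"],1).tolist()) for d in ctrl.regions_of(p,"lens_center")],np.round(rect(proj(p,model("lens_center",.531,-.068,.018))),1))
    im=p["image"];f=6;o=np.array([c-33,r-40])
    im=cv2.resize(im[r-40:r+40,c-33:c+33],None,fx=f,fy=f,interpolation=cv2.INTER_CUBIC);im=cv2.convertScaleAbs(im,alpha=1.5)
    for u in ((proj(p,model("lens_center",.531,-.068,.018))-o+.5)*f).astype(int): cv2.circle(im,tuple(int(v) for v in u),1,(255,0,0),-1)
    V.append(im)
cv2.imwrite("pics/c7.png",np.hstack(V)[:,:,::-1])
E
```

```text
time_s: 13.98
tcp_pos: [0.5547, -0.2542, 0.3726]
tool_rot: [-0.0, 1.0, 0.019, -0.0]
ft_force: [0.7, 0.4, 0.3]
width: 0.087
grip_force: 0.0
t 13.97 grasp [ 0.5546 -0.2541  0.2086] tool x,y [[0.999, 0.038, -0.001], [0.038, -0.999, -0.0]] zdir [-0.001  0.    -1.   ] w 0.087 gf 0.0 ft [0.7 0.4 0.3] UNITS [0.79 1.43 1.95]
[(0.95, [265.4, 230.7, 22.7, 31.4]), (0.89, [375.6, 173.2, 24.6, 32.3]), (0.79, [321.0, 145.8, 22.0, 29.6])] [265.8 235.   23.9  35.6]
[(0.82, [154.2, 271.1, 31.7, 23.9]), (0.64, [307.1, 203.7, 26.9, 27.8]), (0.57, [142.4, 190.7, 30.0, 25.2])] [305.4 203.5  26.1  26.2]
```

View pics/c7.png

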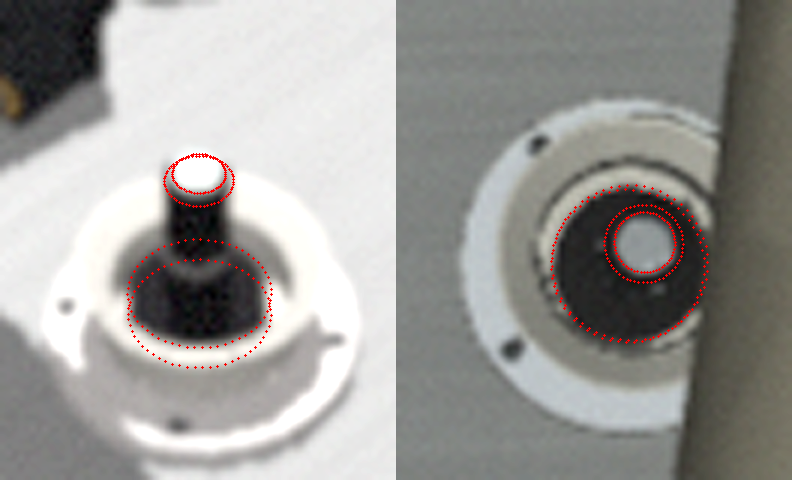

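The lens stands upright in the bore: its tip is at scene (265,208) and its top view matches the model within 1–2 mm. Next is the tall tube.

```bash

python3 -m jog '[[[0.3,0.5,0,0,0,0,1],[0.4,0.7,0.3,0,0,0,1],[0.09,0.23,0.5,0,0,0,1],[0,0,0.8,0,0,0,1],[0,0,0.8,0,0,0,1],[0,0,0.4,0,0,0,1],[0,0,0.1,0,0,0,1],[0,0,0,0,0,0,1],[0,0,0,0,0,0,1]]]' 30
python3 - <<'E'
from h import *
to(.580,-.296,.052)
S=ctrl.capture("scene");T=ctrl.capture("top");V=[]
im=T["image"]
for p,(c,r) in((S,(205,290)),(T,(409,170))):
    im=p["image"];f=6;o=np.array([c-33,r-40])
    im=cv2.resize(im[r-40:r+40,c-33:c+33],None,fx=f,fy=f,interpolation=cv2.INTER_CUBIC);im=cv2.convertScaleAbs(im,alpha=1.3)
    for u in ((proj(p,model("sleeve_center",.58,-.296))-o+.5)*f).astype(int): cv2.circle(im,tuple(int(v) for v in u),1,(255,0,0),-1)
    V.append(im)
cv2.imwrite("pics/c8.png",np.hstack(V)[:,:,::-1])
E
```

```text
time_s: 15.3
tcp_pos: [0.5802, -0.2958, 0.287]
tool_rot: [0.0, 1.0, 0.02, 0.001]
ft_force: [-0.8, -0.2, 0.6]
width: 0.087
grip_force: 0.0
t 15.3 grasp [ 0.5806 -0.2959  0.123 ] tool x,y [[0.999, 0.039, 0.002], [0.039, -0.999, 0.001]] zdir [ 0.002 -0.001 -1.   ] w 0.087 gf 0.0 ft [-0.8 -0.2  0.6] UNITS [-0.02  0.    2.37]
```

View pics/c8.png

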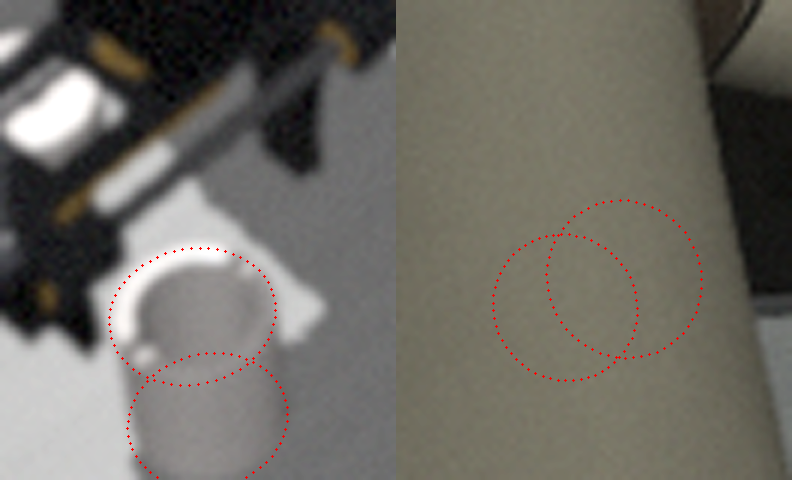

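The tube rim, around scene (205,303), is centred under the fingers within about 3 mm. I'll go down and grip.

```bash

python3 -m jog '[[[0,0,0.4,0,0,0,1],[0,0,0.7,0,0,0,1],[0,0,0.7,0,0,0,1],[0,0,0.4,0,0,0,1],[0,0,0.17,0,0,0,1],[0,0,0,0,0,0,1],[0,0,0,0,0,0,0],[0,0,0,0,0,0,-1],[0,0,0,0,0,0,-1],[0,0,0,0,0,0,-1],[0,0,0,0,0,0,-1]]]' 30
python3 -m jog '[[[0,0,-0.3,0,0,0,-1],[0,0,-0.6,0,0,0,-1],[0,0,-0.9,0,0,0,-1],[0,0,-0.9,0,0,0,-1],[0,0,-0.9,0,0,0,-1],[0,0,-0.5,0,0,0,-1],[0,0,-0.2,0,0,0,-1],[0,0,0,0,0,0,-1]]]' 30
python3 - <<'E'
from h import *
to(.531,-.068,.18)
g=ctrl.get_obs()["tcp_pos"]-[0,0,.164]
S=ctrl.capture("scene")
print([(round(d["conf"],2),np.round(d["rect"],1).tolist()) for d in ctrl.regions_of(S,"sleeve_center")],np.round(rect(proj(S,model("sleeve_center",g[0],g[1],g[2]-.052))),1))
E
```

```text
time_s: 16.77
tcp_pos: [0.58, -0.2958, 0.2151]
tool_rot: [-0.0, 1.0, 0.02, 0.0]
ft_force: [-0.8, 0.6, 1.0]
width: 0.0548
grip_force: 30.0
time_s: 17.77
tcp_pos: [0.5798, -0.2958, 0.3436]
tool_rot: [-0.0, 1.0, 0.019, -0.0]
ft_force: [-0.5, -0.6, -1.8]
width: 0.0552
grip_force: 30.0
t 17.77 grasp [ 0.5797 -0.2957  0.1796] tool x,y [[0.999, 0.039, -0.0], [0.039, -0.999, -0.0]] zdir [-0.  0. -1.] w 0.0552 gf 30.0 ft [-0.5 -0.6 -1.8] UNITS [-1.33 -7.65 -0.01]
[(0.81, [201.0, 271.4, 26.8, 42.5])] [199.  273.   32.6  43.9]
```

```bash

python3 -m jog '[[[0,-0.35,0,0,0,0,-1],[-0.13,-0.7,0,0,0,0,-1],[-0.2,-0.9,0,0,0,0,-1],[-0.2,-0.9,0,0,0,0,-1],[-0.2,-0.9,0,0,0,0,-1],[-0.2,-0.9,0,0,0,0,-1],[-0.2,-0.9,0,0,0,0,-1],[-0.2,-0.9,0,0,0,0,-1],[0,-0.7,0,0,0,0,-1],[0,-0.4,0,0,0,0,-1],[0,-0.1,0,0,0,0,-1],[0,0,0,0,0,0,-1],[0,0,0,0,0,0,-1]]]' 30
python3 - <<'E'
from h import *
to(.530,-.0685,.082)
g=ctrl.get_obs()["tcp_pos"]-[0,0,.164]
S=ctrl.capture("scene")
for k in("sleeve_center","lens_center"): print([(round(d["conf"],2),np.round(d["rect"],1).tolist()) for d in ctrl.regions_of(S,k)])
print(np.round(rect(proj(S,model("sleeve_center",g[0],g[1],g[2]-.052))),1))
c,r=266,212;f=7;o=np.array([c-45,r-42])
im=cv2.resize(S["image"][r-42:r+42,c-45:c+45],None,fx=f,fy=f,interpolation=cv2.INTER_CUBIC);im=cv2.convertScaleAbs(im,alpha=1.5)
for m,col in((model("sleeve_center",g[0],g[1],g[2]-.052),(255,0,0)),(model("lens_center",.53,-.0685,.018),(0,255,0))):
    for u in ((proj(S,m)-o+.5)*f).astype(int): cv2.circle(im,tuple(int(v) for v in u),1,col,-1)
cv2.imwrite("pics/c9.png",im[:,:,::-1])
E
```

```text
time_s: 19.5
tcp_pos: [0.5311, -0.0685, 0.3437]
tool_rot: [0.0, 1.0, 0.019, -0.0]
ft_force: [0.8, -0.3, -1.0]
width: 0.0548
grip_force: 30.0
t 19.5 grasp [ 0.5311 -0.0685  0.1797] tool x,y [[0.999, 0.038, -0.0], [0.038, -0.999, 0.0]] zdir [-0. -0. -1.] w 0.0548 gf 30.0 ft [ 0.8 -0.3 -1. ] UNITS [-0.04 -0.    3.26]
[(0.57, [267.4, 200.6, 23.4, 36.6])]
[(0.98, [320.4, 145.2, 23.2, 29.1]), (0.76, [264.1, 233.1, 26.9, 31.6]), (0.64, [375.4, 175.7, 23.0, 34.6])]
[265.4 201.1  26.4  39.1]
```

View pics/c9.png

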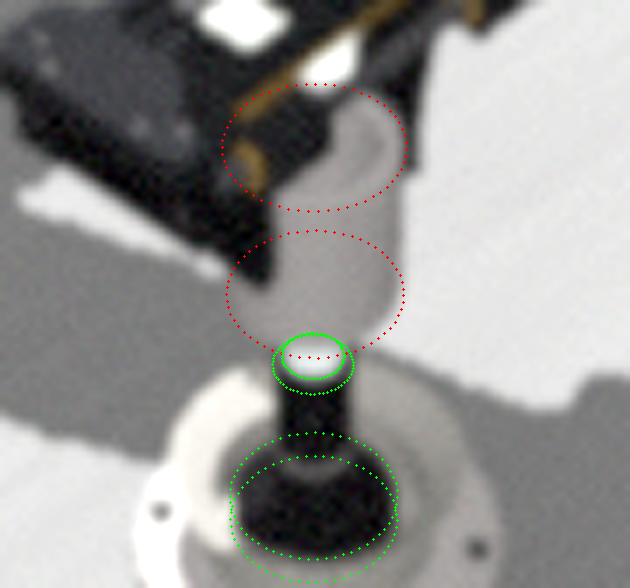

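The tube is held upright and its axis is on the lens axis: barrel at columns 277–350, tube at about 228–402 in the crop. I'll lower it.

```bash

python3 -m jog '[[[-0.03,0,0.2,0,0,0,-1],[0,0,0.4,0,0,0,-1],[0,0,0.3,0,0,0,-1],[0,0,0.2,0,0,0,-1],[0,0,0.2,0,0,0,-1],[0,0,0.2,0,0,0,-1],[0,0,0,0,0,0,-1]]]'

```

```text
time_s: 20.52
tcp_pos: [0.5301, -0.0681, 0.2984]
tool_rot: [0.0, 1.0, 0.02, -0.001]
ft_force: [0.4, -0.2, -1.5]
width: 0.0551
grip_force: 30.0
```

```bash

python3 -m jog '[[[0,0,0.3,0,0,0,-1],[0,0,0.3,0,0,0,-1],[0,0,0.3,0,0,0,-1],[0,0,0.3,0,0,0,-1],[0,0,0.2,0,0,0,-1],[0,0,0.1,0,0,0,-1],[0,0,0,0,0,0,-1],[0,0,0,0,0,0,-1]]]'

```

```text
time_s: 21.52
tcp_pos: [0.5304, -0.0681, 0.2541]
tool_rot: [-0.0, 1.0, 0.02, 0.0]
ft_force: [-0.5, 0.8, -1.8]
width: 0.0548
grip_force: 30.0
```

```bash

python3 -m jog '[[[0,0,0.1,0,0,0,-1],[0,0,0.07,0,0,0,-1],[0,0,0,0,0,0,-1]]]' | egrep "tcp_pos|ft_f"
for i in 1 2; do python3 -m jog '[[[0,0,0.04,0,0,0,-1],[0,0,0,0,0,0,-1]]]' | egrep "tcp_pos|ft_f"; done
```

```text
tcp_pos: [0.5301, -0.0681, 0.2485]
ft_force: [0.2, 0.4, -1.0]
tcp_pos: [0.5302, -0.0681, 0.2475]
ft_force: [1.7, -1.0, -1.7]
tcp_pos: [0.5302, -0.0681, 0.2463]
ft_force: [0.6, -0.4, -1.2]
```

```bash

for i in 1 2; do python3 -m jog '[[[0,0,0.03,0,0,0,-1],[0,0,0,0,0,0,-1]]]' | egrep "tcp_pos|ft_f"; done
```

```text
tcp_pos: [0.5302, -0.0681, 0.2454]
ft_force: [0.0, 0.8, -1.2]
tcp_pos: [0.5303, -0.0681, 0.245]
ft_force: [0.1, 1.2, 2.5]
```

Contact came at the expected height (TCP 0.245). I'll release, go up and check.

```bash

python3 -m jog '[[[0,0,0,0,0,0,0.4],[0,0,0,0,0,0,0.6],[0,0,0,0,0,0,1],[0,0,0,0,0,0,1],[0,0,0,0,0,0,1],[0,0,-0.3,0,0,0,1],[0,0,-0.6,0,0,0,1],[0,0,-0.9,0,0,0,1],[0,0,-0.9,0,0,0,1],[0,0,-0.9,0,0,0,1],[0,-0.5,-0.5,0,0,0,1],[0,-0.9,0,0,0,0,1],[0,-1,0,0,0,0,1],[0,-1,0,0,0,0,1],[0,-1,0,0,0,0,1],[0,-0.9,0,0,0,0,1],[0,-0.6,0,0,0,0,1],[0,0,0,0,0,0,1],[0,0,0,0,0,0,1]]]' | egrep "time|width|ft_f"
python3 - <<'E'
from h import *
S=ctrl.capture("scene");T=ctrl.capture("top");V=[]
for p,(c,r) in((S,(266,232)),(T,(300,200))):
    print([(round(d["conf"],2),np.round(d["rect"],1).tolist()) for d in ctrl.regions_of(p,"sleeve_center")],np.round(rect(proj(p,model("sleeve_center",.531,-.068,.030))),1))
    im=p["image"];f=6;o=np.array([c-33,r-40])
    im=cv2.resize(im[r-40:r+40,c-33:c+33],None,fx=f,fy=f,interpolation=cv2.INTER_CUBIC);im=cv2.convertScaleAbs(im,alpha=1.3)
    for u in ((proj(p,model("sleeve_center",.53,-.068,.030))-o+.5)*f).astype(int): cv2.circle(im,tuple(int(v) for v in u),1,(255,0,0),-1)
    V.append(im)
cv2.imwrite("pics/c10.png",np.hstack(V)[:,:,::-1])
E
```

```text
time_s: 25.28
ft_force: [0.3, -0.1, 0.7]
width: 0.0874
[(0.91, [266.6, 230.2, 25.1, 36.5])] [265.7 231.1  24.8  36.7]
[(0.56, [310.1, 201.8, 23.3, 27.8])] [307.2 201.2  29.3  30. ]
```

View pics/c10.png

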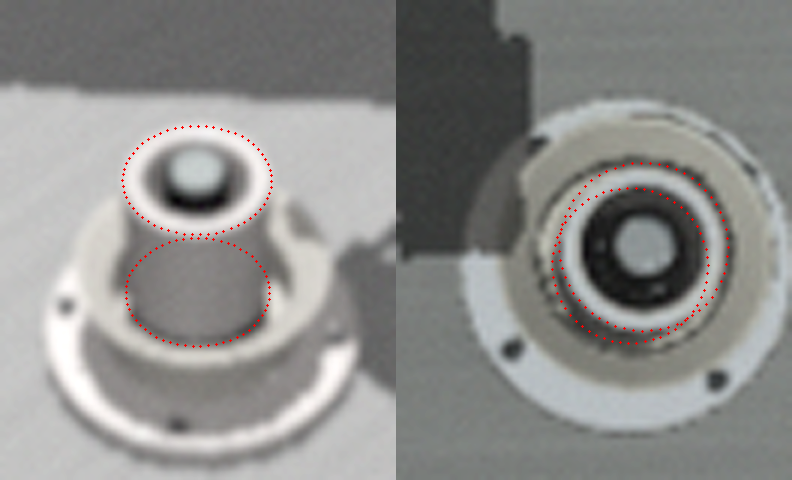

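The tube stands upright around the barrel, its top ring on the model at scene (265,222), and the lens tip is centred inside. Handing in.

```bash
python3 -c "
from workcell import ctrl
print(ctrl.close_job())"
```

```text
the job is handed in; nothing more can be done
None
```

The job is handed in: the last pictures show the lens upright in the port cup and the tall spacer tube home over its barrel, both released; the short spacer was never touched, and no verdict came back.

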